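# Set the colour indicator to the sample in its bay

## Task

One sample vial stands in the bay of the colour indicator. Turn the indicator's wheel by pushing its upright posts until the disc of the same colour as that vial's cap fills the round window in the black mask, and leave the wheel at rest there. Do not disturb the vials or the pen-shaped meter.

Things in the scene. Friction and masses are not known exactly. Their poses are not given: they have to be found in the camera images.
- indicator: the colour indicator, fixed to the bench: a grey round foot 212 mm across with a vial bay on its far side, carrying a flat wheel. Origin at the foot's centre at bench level, x axis from there towards window and bay (always away from the robot, direction varies), z up.
- hub (a point): centre of the wheel, at the height of its flat top, 30 mm above the bench. The wheel is grey plastic, 200 mm across. Six upright aluminium posts stand on it, 14 mm thick, 60 degrees apart, centred 89 mm from the hub, from 30 to 62 mm above the bench. The fixed axle's cap in the middle stands up to 55 mm above the bench.
- wheel (a joint): turn of the wheel about the vertical axis through the hub, rad, growing counterclockwise seen from above; at 0 the yellow disc is in the window. It turns either way without end, with light friction (about 1 N at the posts), and stays where it is left.
- window (a point): centre of the window: a round hole 26 mm across, bright rim, in a fixed black mask plate (46 mm radially, 56 mm across, top 38 mm above the bench) reaching out from the axle over the wheel; 53 mm from the hub. The mask's outer edge is 76 mm from the hub, so the posts pass outside it.
- bay (a point): centre of the floor (bench level) of the vial bay: a square pocket about 36 mm wide with grey walls 32 mm high, 150 mm from the hub in the direction of the window, outside the wheel. One vial stands in it.
- disc_red (a point): centre of the red disc on the wheel, on its top face 31 mm above the bench; it turns with the wheel. Discs are 46 mm across, centred 53 mm from the hub, 60 degrees apart, counterclockwise from above: yellow, red, green, blue, white, black; a post stands midway in angle between each two neighbours.
- vial_red: glass vial with a red screw cap, 27 mm across, 68 mm tall, loose, standing upright; origin at the centre of its underside, z up. It stands in the bay or on the bench at the left.
- disc_green (a point): centre of the green disc on the wheel, on its top face 31 mm above the bench; it turns with the wheel. Discs are 46 mm across, centred 53 mm from the hub, 60 degrees apart, counterclockwise from above: yellow, red, green, blue, white, black; a post stands midway in angle between each two neighbours.
- vial_green: glass vial with a green screw cap, 27 mm across, 68 mm tall, loose, standing upright; origin at the centre of its underside, z up. It stands in the bay or on the bench at the left.
- disc_blue (a point): centre of the blue disc on the wheel, on its top face 31 mm above the bench; it turns with the wheel. Discs are 46 mm across, centred 53 mm from the hub, 60 degrees apart, counterclockwise from above: yellow, red, green, blue, white, black; a post stands midway in angle between each two neighbours.
- vial_blue: glass vial with a blue screw cap, 27 mm across, 68 mm tall, loose, standing upright; origin at the centre of its underside, z up. It stands in the bay or on the bench at the left.
- ph_pen: yellow pen-shaped meter with a grey end, 149 x 30 x 20 mm, loose, lying on the bench to the right of the indicator; origin at the centre of its underside, its length along its own y. A bystander.
Mind the look-alikes: they are no part of the job. What is shaped like the vial_green but orange is not meant. What is shaped like the vial_blue but orange is not meant.

How it is judged:
By the outcome, as a careful person would: the job done as asked, in the order asked, and still so for the second after the job is handed in, with the robot touching nothing.
It also fails if it takes over 51 s, if anything falls off the work surface, if the arm or the gripper's body presses on something with over 40 N, if the wrist force passes 120 N, or if a joint passes its speed limit or range.

## Robot

A 6-joint arm with a two-finger parallel gripper is mounted at the origin on a cart in front of the work surface, level with it; the furniture and walls round the work are solid. World frame = base frame: x ahead of the robot, y to its left, z up, the work surface at z = 0. Lengths are in m, angles in rad, forces in N, time in s.
With the tool pointing down it reaches from about 0.375 to 0.975 m from the base axis. Payload 3.8 kg.
Tool frame: the origin (TCP) lies midway between the tips of the shut fingers; the grasp point (between the pads) lies 19 mm behind it; z points along the fingers, y is the line along which they close (so a half turn about z gives the same grasp; the last joint's range is limited). The gripper opens to 85 mm and grips with 20 to 120 N. Pads are 22 mm wide; open, the fingers measure 114 mm over their backs; the gripper's body (76 mm by 85 mm) begins 54 mm behind the grasp point. The pads swing forward as they close: fully open they stand 13 mm farther back than shut.
Start: joints at [-1.284, 0.264, 1.604, -0, 1.274, -0.037], TCP at [0.215, -0.64, 0.231] pointing down, gripper open.
Joint ranges: [-2.63, 2.63], [-0.94, 2.18], [0.31, 2.57], [-1.31, 4.45], [0, 2.66], [-2.55, 2.55]. Speed limits (rad/s): [2.57, 2.57, 3.14, 3.14, 3.14, 3.14].

## Interface

Orientations are given as a rotation vector (axis times angle).
In Python, from workcell import read_state, vision, ticket gives the robot as it stands. The module is installed in compiled form; this text tells all that it offers.
- The arm moves only by the tool jog_arm, never from a script. Its arguments are lists of equal length, an entry for each row: "turn": the turn, a rotation vector about the tool's x, y, z in rad, a list of three; "delta_pos": the shift along the tool's x, y, z in m, a list of three; "gripper": the finger opening in m, from 0 to 0.0854. In form: {"turn": [[rx, ry, rz], ...], "delta_pos": [[dx, dy, dz], ...], "gripper": [gripper, ...]}. A call has 1 to 20 rows; each row shifts and turns the commanded pose from where the row before left it, along the tool's axes as they then stand; what a row does not reach is not made up. A row lasts 1/12 s, in which the tool goes at most 41.7 mm and 7.16 degrees, less where a joint would pass 70% of its speed; a pose out of reach is approached as far as the arm can. A call with a gripper value outside its range is refused whole. The fingers move at their own pace and stop on an object; "grip_force" is the grip in N (left out, the last holds). Time passes only in rows, so rows that do not move let the fingers close. It gives the time, the measured TCP pose, the force, the opening and the grip force at its end, in the units of the state.
- read_state(): the state, without advancing time (a new reading comes with each control period).
- vision.read_camera(name): name is "side" or "top" or "wrist"; returns the picture (480x640x3 uint8, red, green, blue); there is no depth.
- vision.calibration(name): a dict with "vfov" (degrees; the focal length in pixels is half the picture's height over the tangent of half this angle, whatever the lens; pixels are square), "cx", "cy" (the principal point, pixels), "R" (3x3) and "t" (3): a world point X has camera coordinates R X + t; the wrist camera has in their place "mount" (4x4, takes a point from camera to tool coordinates, whose origin is the TCP and whose axes are the flange's). Camera axes: x right, y down, z forward; pixel columns grow to the right and rows downward; lengths in m; the calibration is good to about 2 mm. A picture is of the moment at which its call begins: read the wrist's pose just before it. calibration takes no time and is no camera call.
- ticket.finish_job(): hands the job in; it is judged then, once.
The state is a dict: "time": time; "q": joint angles; "joint_vel": joint speeds; "joint_torque": joint torques, N m; "tool_pos": TCP position; "tcp_rot": TCP orientation; "wrist_force": force on the tool from outside, world axes, zero at the start; "torque": the same for the moment, N m; "width": opening from 0.0 (shut) to 1.0 (fully open); "grip_force": force on a finger pad.
Only numpy, scipy, OpenCV 4.12 (cv2) and the standard library are available. Lean on these libraries where they do the work, as an engineer would, in place of code of your own. Each camera call takes 0.05 s, during which the arm holds its last target. There are 200 camera calls.

## Working session

There is one attempt and no reset: what is moved stays moved. The work goes in short steps, Python scripts to look and compute and a tool call to move; the robot and the scene stay as the last step left them, time stands still between calls to the robot, and variables do not carry over. Pictures are saved under pics/ and viewed, at most 10 in all, crops included, and the job is handed in when it is done.

Besides the shell and the picture viewer there is one more tool, called after "Request:" in YAML: its name, and indented under it one key for each argument. jog_arm: Moves the arm, as the interface text tells. Its arguments: {"type":"object","properties":{"turn":{"type":"array","items":{"type":"array","items":{"type":"number"}}},"delta_pos":{"type":"array","items":{"type":"array","items":{"type":"number"}}},"gripper":{"type":"array","items":{"type":"number"}},"grip_force":{"type":"number"}},"required":["turn","delta_pos","gripper"]}

```bash
mkdir -p pics
python3 - <<'E'
from workcell import read_state, vision
import cv2,numpy as np
s=read_state();print(s)
for n in("top","side"):
    im=vision.read_camera(n);cv2.imwrite(f"pics/{n}0.png",im[:,:,::-1]);c=vision.calibration(n);print(n,c)
E
```

```text
{'time': 0.0, 'q': array([-1.28389712e+00,  2.64751022e-01,  1.60537661e+00, -3.49990201e-05,
        1.27369317e+00, -3.69447268e-02]), 'joint_vel': array([-0.00208653,  0.00066122, -0.00022948, -0.00046445, -0.00011973,
       -0.00126606]), 'joint_torque': array([ 2.07027704e-03, -5.15110409e+01, -3.67309427e+01,  1.78611194e-04,
        1.30303059e-02,  1.33238476e-06]), 'tool_pos': array([ 0.21454559, -0.63922599,  0.22996205]), 'tcp_rot': array([-3.09831791e+00, -5.06133079e-01,  4.88075430e-04]), 'wrist_force': array([ 0.38821744, -0.37026888,  0.57156732]), 'torque': array([ 0.02181526,  0.05623719, -0.0301755 ]), 'grip_force': 0.0, 'width': 0.9998544779877208}
top {'vfov': 44.13622969982681, 'cx': 324.48947657216485, 'cy': 236.4574868931206, 'R': array([[ 0.01965169, -0.99960295, -0.02019306],
       [-0.98875648, -0.016436  , -0.14862867],
       [ 0.14823776,  0.02288682, -0.98868689]]), 't': array([0.02793904, 0.57454899, 1.29267321])}
side {'vfov': 46.43638215873771, 'cx': 325.7010276584752, 'cy': 241.5155134408208, 'R': array([[-0.96861053, -0.24855421, -0.00380113],
       [-0.16227231,  0.6438076 , -0.74778304],
       [ 0.18831182, -0.72369371, -0.66393228]]), 't': array([0.57329574, 0.13824118, 1.11850432])}
```

View pics/top0.png

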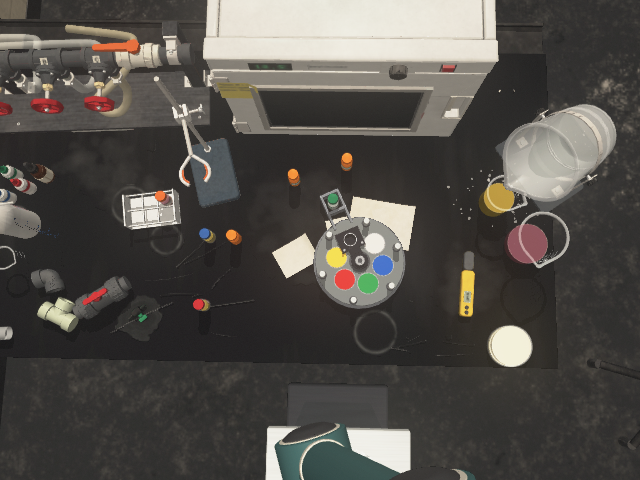

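View pics/side0.png

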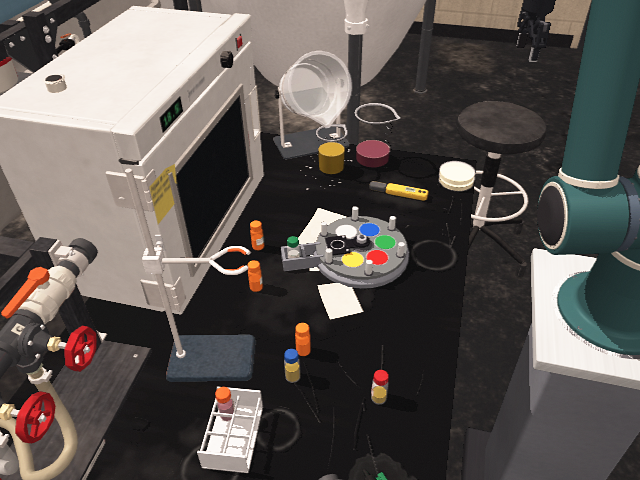

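The top view shows a green-capped vial in the bay at (333,199), the black disc in the window at (350,240), and the green disc at (368,283). The orange-capped vials at (293,177), (347,161) and (233,237) and the one in the rack at (160,197) are look-alikes. The blue vial at (207,235) and red vial at (201,304) are not in the bay. I'll measure next and confirm the bay cap in a crop.

```bash
cat > h.py <<'E'
from workcell import read_state, vision
import cv2,numpy as np
def ray(n,u,v,z):
    c=vision.calibration(n);f=240/np.tan(np.radians(c['vfov']/2));R=c['R'];t=c['t']
    o=-R.T@t;d=R.T@np.array([(u-c['cx'])/f,(v-c['cy'])/f,1]);return (o+d*(z-o[2])/d[2])[:2]
H={'yellow':(22,35),'red':(0,8),'green':(50,80),'blue':(100,125)}
def discs(im,roi):
    x0,y0,x1,y1=roi;h=cv2.cvtColor(im,cv2.COLOR_RGB2HSV)[y0:y1,x0:x1];r={}
    for k,(a,b) in H.items():
        m=cv2.inRange(h,(a,90,80),(b,255,255));n,_,st,ce=cv2.connectedComponentsWithStats(m)
        if n>1:
            i=1+np.argmax(st[1:,4]);r[k]=(ce[i]+[x0,y0],st[i,4])
    return r
E
python3 - <<'E'
from h import *
im=cv2.imread('pics/top0.png')[:,:,::-1].copy()
d=discs(im,(308,212,410,310));P={}
for k,(c,a) in d.items(): P[k]=ray('top',*c,.031);print(k,c,a,P[k])
# hub & wheel angle: p = hub + .053*R(ang)
off=dict(yellow=0,red=60,green=120,blue=180)
A=[];b=[]
for k,p in P.items():
    o=np.radians(off[k]);A+=[[1,0,np.cos(o),-np.sin(o)],[0,1,np.sin(o),np.cos(o)]];b+=list(p)
s,r,*_=np.linalg.lstsq(np.array(A),np.array(b),rcond=None)
print('hub',s[:2],'rad',np.hypot(*s[2:]),'yellow yaw',np.degrees(np.arctan2(s[3],s[2])),r)
h=cv2.cvtColor(im,cv2.COLOR_RGB2HSV)[185:212,318:350]
m=cv2.inRange(h,(50,90,50),(85,255,255));ys,xs=np.nonzero(m);cap=(xs.mean()+318,ys.mean()+185)
p=ray('top',*cap,.068);v=p-s[:2];print('cap',cap,p,np.hypot(*v),'yaw',np.degrees(np.arctan2(v[1],v[0])))
w=ray('top',350,240,.038)-s[:2];print('win',np.hypot(*w),np.degrees(np.arctan2(w[1],w[0])))
for uv in[(329,234),(323,274),(353,300),(392,287),(401,251),(371,222)]:
    q=ray('top',*uv,.062)-s[:2];print(uv,np.hypot(*q),np.degrees(np.arctan2(q[1],q[0])))
cv2.imwrite('pics/c1.png',cv2.resize(im[175:315,300:415][:,:,::-1],None,fx=4,fy=4,interpolation=2))
E
```

```text
yellow [335.4440678  257.54237288] 295 [0.52791841 0.01288586]
red [344.32326284 279.01208459] 331 [ 0.47964787 -0.00792235]
green [367.57827476 282.88178914] 313 [ 0.47189236 -0.06028608]
blue [382.50645161 264.93548387] 310 [ 0.51298207 -0.09356747]
hub [ 0.52093718 -0.04044881] rad 0.053240648455685144 yellow yaw 81.95528130754495 [1.62454422e-06]
cap (np.float64(332.5061728395062), np.float64(198.06172839506172)) [0.65731013 0.02157078] 0.14981324690152978 yaw 24.45505429809394
win 0.051191902379039034 24.310407506182592
(329, 234) 0.0883655711315875 50.764880032558786
(323, 274) 0.08674377217080717 112.71998838339232
(353, 300) 0.09025404659008084 171.55609591900543
(392, 287) 0.09311542630098718 -129.57466256373374
(401, 251) 0.09367669753656772 -77.35605684774278
(371, 222) 0.08802967219938952 -16.275098463599814
```

View pics/c1.png

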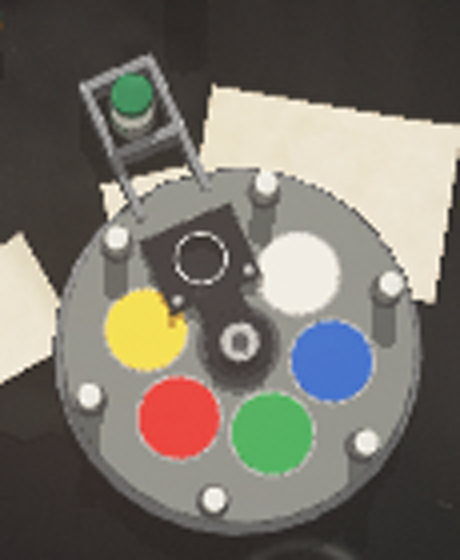

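The crop confirms a green cap in the bay (crop 131,95) and the black disc under the window (200,257). The wheel needs about +182° (counterclockwise). I'll straddle the near post (crop 213,498) and carry it round.

Request:
jog_arm:
  turn:
    - [0,0,0]
    - [0,0,0]
    - [0,0,0]
    - [0,0,0]
    - [0,0,0]
    - [0,0,0]
    - [0,0,0]
    - [0,0,0]
    - [0,0,0]
    - [0,0,0]
    - [0,0,0]
    - [0,0,0]
    - [0,0,0]
    - [0,0,0]
    - [0,0,0]
    - [0,0,0]
    - [0,0,0]
    - [0,0,0]
    - [0,0,0]
    - [0,0,0]
  delta_pos:
    - [0.0223,-0.0283,0]
    - [0.0223,-0.0283,0]
    - [0.0223,-0.0283,0]
    - [0.0223,-0.0283,0]
    - [0.0223,-0.0283,0]
    - [0.0223,-0.0283,0]
    - [0.0223,-0.0283,0]
    - [0.0223,-0.0283,0]
    - [0.0223,-0.0283,0]
    - [0.0223,-0.0283,0]
    - [0.0223,-0.0283,0]
    - [0.0223,-0.0283,0]
    - [0.0223,-0.0283,0]
    - [0.0223,-0.0283,0]
    - [0.0223,-0.0283,0]
    - [0.0223,-0.0283,0]
    - [0.0223,-0.0283,0]
    - [0.0223,-0.0283,0]
    - [0,0,0]
    - [0,0,0]
  gripper: [0.032,0.032,0.032,0.032,0.032,0.032,0.032,0.032,0.032,0.032,0.032,0.032,0.032,0.032,0.032,0.032,0.032,0.032,0.032,0.032]
  grip_force: 20

```text
time: 1.77
tool_pos: [0.4331, -0.0276, 0.2309]
tcp_rot: [-3.099, -0.514, 0.002]
wrist_force: [-1.0, -0.4, -0.2]
width: 0.376
grip_force: 0.0
```

Request:
jog_arm:
  turn:
    - [0,0,0.116]
    - [0,0,0.116]
    - [0,0,0.116]
    - [0,0,0.116]
    - [0,0,0]
    - [0,0,0]
    - [0,0,0]
  delta_pos:
    - [0,0,0.02]
    - [0,0,0.02]
    - [0,0,0.02]
    - [0,0,0.02]
    - [0,0,0.02]
    - [0,0,0]
    - [0,0,0]
  gripper: [0.032,0.032,0.032,0.032,0.032,0.032,0.032]

```text
time: 2.35
tool_pos: [0.4315, -0.0304, 0.1302]
tcp_rot: [3.134, -0.222, -0.006]
wrist_force: [0.4, -0.3, 0.5]
width: 0.375
grip_force: 0.0
```

Run:
```python
from h import *
from scipy.spatial.transform import Rotation as Ro
s=read_state();im=vision.read_camera('wrist');cv2.imwrite('pics/w1.png',im[:,:,::-1])
R=Ro.from_rotvec(s['tcp_rot']).as_matrix();p=s['tool_pos'];print(s['time'],p,s['q'],s['width']);print(R)
print('to post, tool axes:',R.T@(np.array([.4329,-.0280,.040])-p),'yaw y',np.degrees(np.arctan2(R[1,1],R[0,1])))
c=vision.calibration('wrist');print(c)
M=c['mount'];f=240/np.tan(np.radians(c['vfov']/2));q=M[:3,:3].T@(R.T@(np.array([.4329,-.0280,.062])-p)-M[:3,3]);print('post px',q[0]/q[2]*f+c['cx'],q[1]/q[2]*f+c['cy'])
```

```text
2.35 [ 0.4315408  -0.030357    0.13016868] [-1.27496255e-01 -1.12341934e-01  2.20345970e+00 -4.62114220e-04
  1.05414626e+00  1.58501076e+00] 0.37545931238357355
[[ 9.90001384e-01 -1.41009307e-01 -3.69261291e-03]
 [-1.41010019e-01 -9.90008167e-01  6.82755248e-05]
 [-3.66534442e-03  4.53102552e-04 -9.99993180e-01]]
to post, tool axes: [ 0.00134375 -0.00256596  0.09016321] yaw y -98.10625554462149
{'vfov': 67.7818580605178, 'cx': 324.1739266563718, 'cy': 240.97490988767413, 'mount': array([[-4.02381046e-04, -9.59839736e-01, -2.80548606e-01,
         7.11794258e-02],
       [ 9.99999759e-01, -5.44849168e-04,  4.29825457e-04,
        -2.16064748e-04],
       [-5.65420228e-04, -2.80548365e-01,  9.59839724e-01,
        -1.43057568e-01],
       [ 0.00000000e+00,  0.00000000e+00,  0.00000000e+00,
         1.00000000e+00]])}
post px 320.26738519378017 253.59173294807795
```

View pics/w1.png

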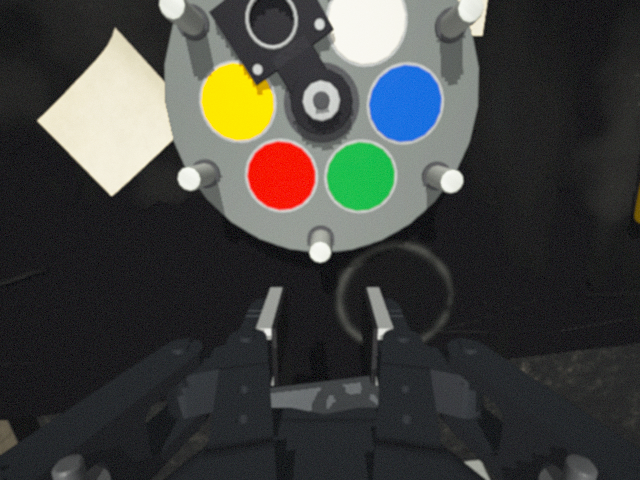

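The post top is at (320,252), within 2 px of the prediction (320,254), and lies between the fingers. Descending onto it.

Request:
jog_arm:
  turn:
    - [0,0,0]
    - [0,0,0]
    - [0,0,0]
    - [0,0,0]
    - [0,0,0]
    - [0,0,0]
    - [0,0,0]
    - [0,0,0]
  delta_pos:
    - [0.001,-0.0025,0.015]
    - [0,0,0.015]
    - [0,0,0.015]
    - [0,0,0.015]
    - [0,0,0.015]
    - [0,0,0.015]
    - [0,0,0]
    - [0,0,0]
  gripper: [0.032,0.032,0.032,0.032,0.032,0.032,0.024,0.024]

```text
time: 3.07
tool_pos: [0.4351, -0.0274, 0.0421]
tcp_rot: [3.134, -0.22, 0.001]
wrist_force: [0.8, -0.3, 0.1]
width: 0.281
grip_force: 0.0
```

Run:
```python
from h import *
s=read_state();im=vision.read_camera('wrist');cv2.imwrite('pics/w2.png',im[:,:,::-1]);print(s['time'],s['tool_pos'],s['wrist_force'],s['width'])
```

```text
3.0667 [ 0.4351162  -0.0273611   0.04214828] [ 0.79899958 -0.27228912  0.12009605] 0.28147330964761436
```

View pics/w2.png

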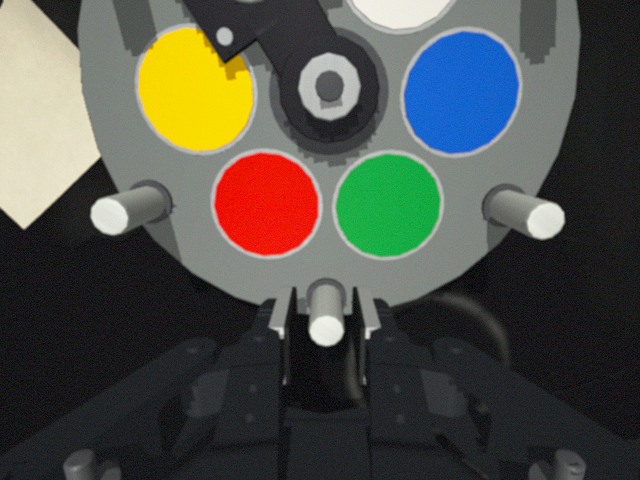

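Request:
jog_arm:
  turn:
    - [0,0,-0.03]
    - [0,0,-0.07]
    - [0,0,-0.07]
    - [0,0,-0.07]
    - [0,0,-0.07]
    - [0,0,-0.07]
    - [0,0,-0.07]
    - [0,0,-0.07]
    - [0,0,-0.07]
    - [0,0,-0.07]
    - [0,0,-0.07]
    - [0,0,-0.07]
    - [0,0,-0.07]
    - [0,0,-0.07]
    - [0,0,-0.07]
    - [0,0,-0.07]
    - [0,0,-0.07]
    - [0,0,-0.07]
    - [0,0,-0.07]
    - [0,0,-0.03]
  delta_pos:
    - [4e-05,0.00265,0]
    - [0.00022,0.0062,0]
    - [0.00022,0.0062,0]
    - [0.00022,0.0062,0]
    - [0.00022,0.0062,0]
    - [0.00022,0.0062,0]
    - [0.00022,0.0062,0]
    - [0.00022,0.0062,0]
    - [0.00022,0.0062,0]
    - [0.00022,0.0062,0]
    - [0.00022,0.0062,0]
    - [0.00022,0.0062,0]
    - [0.00022,0.0062,0]
    - [0.00022,0.0062,0]
    - [0.00022,0.0062,0]
    - [0.00022,0.0062,0]
    - [0.00022,0.0062,0]
    - [0.00022,0.0062,0]
    - [0.00022,0.0062,0]
    - [4e-05,0.00265,0]
  gripper: [0.024,0.024,0.024,0.024,0.024,0.024,0.024,0.024,0.024,0.024,0.024,0.024,0.024,0.024,0.024,0.024,0.024,0.024,0.024,0.024]

```text
time: 4.78
tool_pos: [0.4906, -0.1222, 0.0434]
tcp_rot: [2.606, 1.75, 0.003]
wrist_force: [-1.0, 0.2, -0.7]
width: 0.28
grip_force: 0.4
```

```bash
cat >> h.py <<'E'
from scipy.spatial.transform import Rotation as Ro
def st():
    s=read_state();R=Ro.from_rotvec(s['tcp_rot']).as_matrix();v=s['tool_pos'][:2]-[.521,-.0404]
    print(s['time'],s['tool_pos'],'F',s['wrist_force'],'w',s['width'],'q',s['q'].round(2),'r',np.hypot(*v),'ang',np.degrees(np.arctan2(v[1],v[0])),'yawx',np.degrees(np.arctan2(R[1,0],R[0,0])))
    return s,R
E
python3 - <<'E'
from h import *
st();im=vision.read_camera('wrist');cv2.imwrite('pics/w3.png',im[:,:,::-1])
E
```

```text
4.7833 [ 0.4906147  -0.12215208  0.0434406 ] F [-0.95683358  0.22554143 -0.69435722] w 0.2796587307981958 q [-0.29  0.14  2.13 -0.    0.86  0.09] r 0.08721621865804095 ang -110.38890144038392 yawx 67.77319701231066
```

View pics/w3.png

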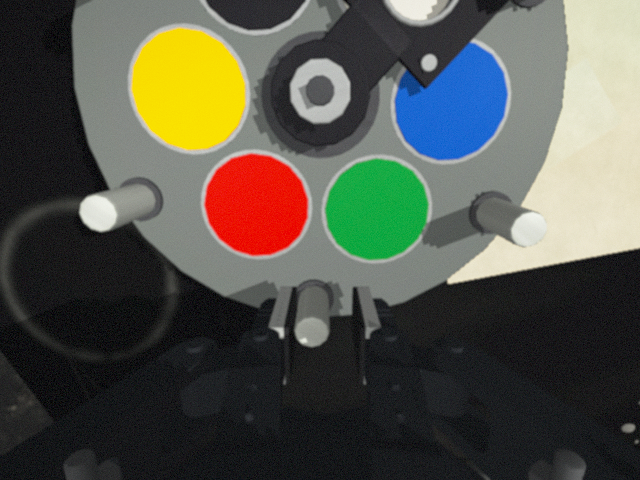

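The post is still captured at (312,320) and the wheel has turned about 77°. Continuing.

Request:
jog_arm:
  turn:
    - [0,0,-0.03]
    - [0,0,-0.07]
    - [0,0,-0.07]
    - [0,0,-0.07]
    - [0,0,-0.07]
    - [0,0,-0.07]
    - [0,0,-0.07]
    - [0,0,-0.07]
    - [0,0,-0.07]
    - [0,0,-0.07]
    - [0,0,-0.07]
    - [0,0,-0.07]
    - [0,0,-0.07]
    - [0,0,-0.07]
    - [0,0,-0.07]
    - [0,0,-0.07]
    - [0,0,-0.07]
    - [0,0,-0.07]
    - [0,0,-0.07]
    - [0,0,-0.07]
  delta_pos:
    - [4e-05,0.00265,0]
    - [0.00022,0.0062,0]
    - [0.00022,0.0062,0]
    - [0.00022,0.0062,0]
    - [0.00022,0.0062,0]
    - [0.00022,0.0062,0]
    - [0.00022,0.0062,0]
    - [0.00022,0.0062,0]
    - [0.00022,0.0062,0]
    - [0.00022,0.0062,0]
    - [0.00022,0.0062,0]
    - [0.00022,0.0062,0]
    - [0.00022,0.0062,0]
    - [0.00022,0.0062,0]
    - [0.00022,0.0062,0]
    - [0.00022,0.0062,0]
    - [0.00022,0.0062,0]
    - [0.00022,0.0062,0]
    - [0.00022,0.0062,0]
    - [0.00022,0.0062,0]
  gripper: [0.024,0.024,0.024,0.024,0.024,0.024,0.024,0.024,0.024,0.024,0.024,0.024,0.024,0.024,0.024,0.024,0.024,0.024,0.024,0.024]

```text
time: 6.5
tool_pos: [0.5963, -0.0896, 0.043]
tcp_rot: [0.927, 3.0, -0.0]
wrist_force: [-1.0, 0.0, -0.9]
width: 0.286
grip_force: 0.4
```

Request:
jog_arm:
  turn:
    - [0,0,-0.07]
    - [0,0,-0.07]
    - [0,0,-0.07]
    - [0,0,-0.07]
    - [0,0,-0.07]
    - [0,0,-0.06]
    - [0,0,-0.04]
    - [0,0,-0.02]
    - [0,0,0]
    - [0,0,0]
    - [0,0,0]
  delta_pos:
    - [0.00022,0.0062,0]
    - [0.00022,0.0062,0]
    - [0.00022,0.0062,0]
    - [0.00022,0.0062,0]
    - [0.00022,0.0062,0]
    - [0.00016,0.0053,0]
    - [7e-05,0.0035,0]
    - [2e-05,0.0018,0]
    - [0,0,0]
    - [0,0,0]
    - [0,0,0]
  gripper: [0.024,0.024,0.024,0.024,0.024,0.024,0.024,0.024,0.024,0.024,0.024]

```text
time: 7.42
tool_pos: [0.6106, -0.0511, 0.0419]
tcp_rot: [0.208, 3.134, -0.0]
wrist_force: [0.8, 0.2, 0.2]
width: 0.282
grip_force: 0.0
```

```bash
cat >> h.py <<'E'
def post(s,R,im):  # disc bearings from the wrist view, on z=.031
    c=vision.calibration('wrist');M=c['mount'];f=240/np.tan(np.radians(c['vfov']/2))
    off=dict(yellow=0,red=60,green=120,blue=180)
    for k,((u,v),a) in discs(im,(0,0,640,300)).items():
        d=R@M[:3,:3]@np.array([(u-c['cx'])/f,(v-c['cy'])/f,1]);o=s['tool_pos']+R@M[:3,3]
        p=(o+d*(.031-o[2])/d[2])[:2]-[.521,-.0404];b=np.degrees(np.arctan2(p[1],p[0]))
        print(k,a,'r',np.hypot(*p),'yaw',b,'green would be',(b-off[k]+120+180)%360-180)
E
python3 - <<'E'
from h import *
s,R=st();im=vision.read_camera('wrist');cv2.imwrite('pics/w4.png',im[:,:,::-1]);post(s,R,im)
E
```

```text
7.4167 [ 0.61063881 -0.05111831  0.04192572] F [0.80592759 0.20940464 0.23749234] w 0.2816500558756803 q [-0.12  0.33  1.9   0.    0.91 -1.56] r 0.09027733798513476 ang -6.818609422834082 yawx 172.3893794583542
yellow 11035 r 0.053854255309439394 yaw -99.34112282952505 green would be 20.658877170474966
red 8067 r 0.05356081180505293 yaw -39.75239797307525 green would be 20.247602026924767
green 2796 r 0.05434355656779352 yaw 23.945233136525598 green would be 23.945233136525587
blue 10398 r 0.053090486593737704 yaw 81.9191331489136 green would be 21.919133148913602
```

View pics/w4.png

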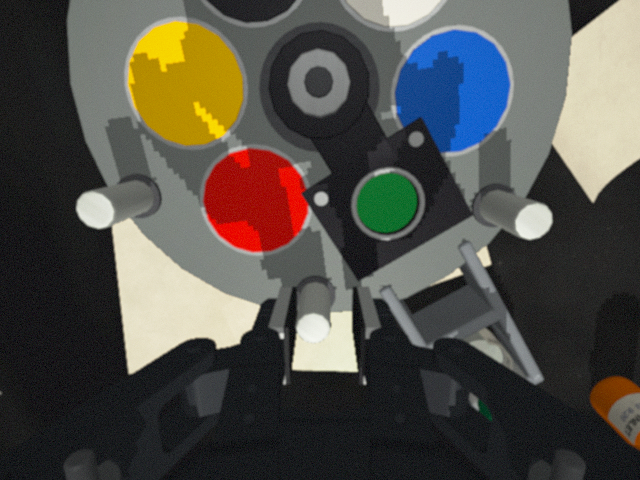

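Green fills the window at (387,202), but the wheel is about 3.5° short of centre. A small nudge, then back off and lift.

Request:
jog_arm:
  turn:
    - [0,0,-0.015]
    - [0,0,-0.015]
    - [0,0,-0.015]
    - [0,0,-0.01]
    - [0,0,0]
    - [0,0,0]
  delta_pos:
    - [0,0.0013,0]
    - [0,0.0013,0]
    - [0,0.0013,0]
    - [0,0.0008,0]
    - [0,0,0]
    - [0,0,0]
  gripper: [0.024,0.024,0.024,0.024,0.024,0.024]

```text
time: 7.97
tool_pos: [0.6107, -0.0461, 0.0412]
tcp_rot: [-0.12, -3.139, -0.0]
wrist_force: [0.4, 0.5, -0.4]
width: 0.28
grip_force: 0.0
```

Run:
```python
from h import *
s,R=st();im=vision.read_camera('wrist');post(s,R,im)
```

```text
7.9667 [ 0.61074996 -0.04607403  0.04123454] F [ 0.40760193  0.486796   -0.35335595] w 0.28043129968518715 q [-0.12  0.33  1.9   0.    0.91 -1.61] r 0.08992914106013569 ang -3.617446473290373 yawx 175.6038198885008
yellow 11135 r 0.053947190110324277 yaw -96.52774044317599 green would be 23.472259556824014
red 8031 r 0.053752232936376175 yaw -37.28017164559673 green would be 22.719828354403262
green 2792 r 0.05434174425441018 yaw 23.90372045136979 green would be 23.903720451369793
blue 10672 r 0.05283524928200286 yaw 84.38216431565962 green would be 24.382164315659622
```

Request:
jog_arm:
  turn:
    - [0,0,0]
    - [0,0,0]
    - [0,0,0]
    - [0,0,0]
    - [0,0,0]
    - [0,0,0]
    - [0,0,0]
    - [0,0,0]
    - [0,0,0]
    - [0,0,0]
    - [0,0,0]
    - [0,0,0]
    - [0,0,0]
    - [0,0,0]
    - [0,0,0]
  delta_pos:
    - [0,-0.002,0]
    - [0,-0.002,0]
    - [0,0,0]
    - [0,0,-0.015]
    - [0,0,-0.02]
    - [0,0,-0.02]
    - [0,0,-0.02]
    - [0,0,-0.03]
    - [0,0,-0.03]
    - [0,-0.03,-0.02]
    - [0,-0.04,0]
    - [0,-0.04,0]
    - [0,-0.04,0]
    - [0,0,0]
    - [0,0,0]
  gripper: [0.024,0.024,0.024,0.024,0.024,0.024,0.024,0.024,0.024,0.024,0.024,0.024,0.024,0.024,0.024]

```text
time: 9.27
tool_pos: [0.5984, -0.202, 0.1962]
tcp_rot: [-0.127, -3.139, -0.0]
wrist_force: [-0.4, 0.7, 0.3]
width: 0.28
grip_force: 0.0
```

Run:
```python
from h import *
st();a=vision.read_camera('top');b=vision.read_camera('side')
A=cv2.resize(a[175:315,300:400],(400,560),interpolation=2);B=cv2.resize(b[190:310,260:420],(400,300),interpolation=2)
o=np.zeros((560,800,3),np.uint8);o[:,:400]=A;o[:300,400:]=B;cv2.imwrite('pics/f.png',o[:,:,::-1])
```

```text
9.2667 [ 0.5984201  -0.20199192  0.1961962 ] F [-0.3551572   0.668496    0.25011582] w 0.2799269696156284 q [-0.37  0.21  1.74  0.    1.2  -1.86] r 0.17918096863660243 ang -64.40051245399805 yawx 175.36440337777188
```

View pics/f.png

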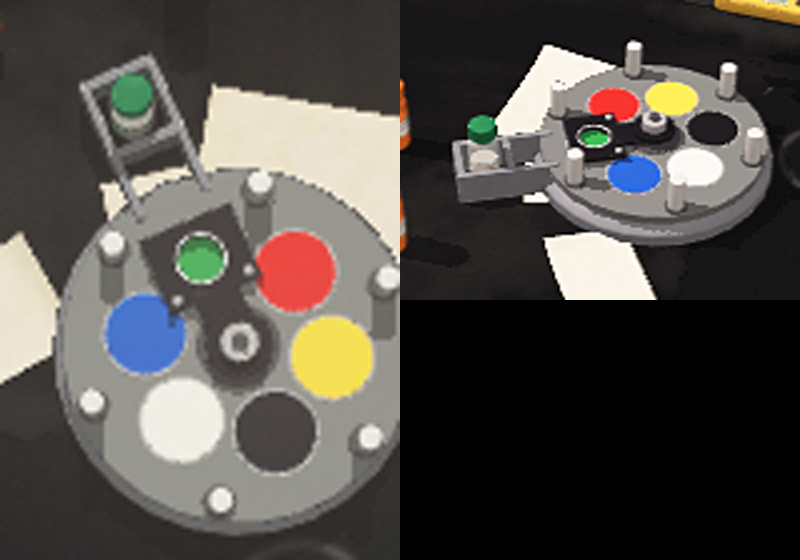

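Green fills the window (200,258), the bay vial is undisturbed (131,95), and the arm is clear. Handing in.

```bash
python3 -c "
from workcell import ticket;print(ticket.finish_job())"
```

```text
the job is handed in; nothing more can be done
None
```

The wheel is at rest with the green disc filling the window, matching the green-capped vial in the bay; the bay vial did not move, the arm is clear, and I handed the job in at about 9.3 s without a verdict coming back.

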